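# Put the flux syringe away and cover its tray

## Task

Put the flux syringe into the open metal instrument tray so that it lies on the tray's floor, then take the lid from its sloping stand and set it gently on the tray, without dropping it, so that it sits level with its lower flange fully home inside the rim. Leave the marker and the solder spool where they are.

Things in the scene. Friction and masses are not known exactly. Their poses are not given: they have to be found in the camera images.
- flux_syringe: Beige dispensing syringe of flux, 101 mm long (along its own y) and 23 mm across at the widest, loose, lying on the bench. Origin on its underside at mid length; x and z across it. Grip it across the barrel, from above.
- tray: Open rectangular steel instrument tray, fixed to the bench: outside 110 mm (its x) by 144 mm (its y), 50 mm high, walls and floor 3 mm, so inside 104 x 138 mm. Origin at the centre of its underside, z up.
- tray_rim (a point): Centre of the tray's mouth, at rim height (50 mm above the bench); axes as the tray's.
- lid: Loose aluminium lid with black bar handle: plate 116 (x) x 150 (y) x 4 mm. Origin: centre of the plate's underside, which lands on the rim; z outward, to the handle. A stepped flange below goes into the tray: 98 x 132 mm for 4 mm, then 92 x 126 mm for 4 mm. 3 mm play a side. Fits either way round. At the start it lies on the stand, its z tilted 30 degrees toward the stand's -x, its x up the slope.
- lid_handle (a point): Centre of the lid's bar handle, 28 mm above the lid's origin along lid z; axes as the lid's. The bar is 74 mm long along lid x, 14 mm wide along lid y and 12 mm high; the gap between it and the plate is 18 mm, with a post at each end.
- lid_stand: Dark steel stand with a 120 mm wide sheet sloping at 30 degrees, rising toward its +x, about 80 mm high, fixed to the bench; the lid rests on it against a lip at the lower edge that stands 13 mm off the slope. Foot 114 x 120 mm. Origin at the centre of its underside.
- marker_black: Bystander: white marker with a black cap, 126 mm long (along y), 18 mm thick. Origin on its underside at mid length.
- solder_spool: Bystander: spool of solder standing on its flange, 58 mm across, 40 mm high. Origin at the centre of its underside.

How it is judged:
By the outcome, as a careful person would: the job done as asked, in the order asked, and still so for the second after the job is handed in, with the robot touching nothing.
It also fails if it takes over 54 s, if anything falls off the work surface, if the arm or the gripper's body presses on something with over 40 N, if the wrist force passes 120 N, or if a joint passes its speed limit or range.

## Robot

A 7-joint arm with a two-finger parallel gripper is mounted at the origin on a cart in front of the work surface, level with it; the furniture and walls round the work are solid. World frame = base frame: x ahead of the robot, y to its left, z up, the work surface at z = 0. Lengths are in m, angles in rad, forces in N, time in s.
With the tool pointing down it reaches from about 0.35 to 0.9 m from the base axis. Payload 8.1 kg.
Tool frame: the origin (TCP) lies at the very end of the fingers, on their centre line; the grasp point (between the pads) lies 19 mm behind it; z points along the fingers, y is the line along which they close (so a half turn about z gives the same grasp; the last joint's range is limited). The gripper opens to 92 mm and grips with 3 to 60 N. Pads are 19 mm wide; open, the fingers measure 130 mm over their backs; the gripper's body (75 mm by 190 mm) begins 47 mm behind the grasp point.
Start: joints at [-1.252, 0.434, 0.025, 1.573, -0.012, 1.134, -0.075], TCP at [0.256, 0.57, 0.227] pointing down, gripper open.
Joint ranges: [-2.62, 2.62], [-0.44, 2.09], [-1.27, 1.32], [0.08, 2.57], [-1.32, 4.46], [0.12, 2], [-2.74, 2.74]. Speed limits (rad/s): [2.22, 2.22, 3.01, 3.01, 3.14, 3.14, 3.14].

## Interface

Orientations are given as a rotation vector (axis times angle).
In Python, from cell import arm gives the robot as it stands.
- The arm moves only by the tool carry_out, never from a script. Its argument "commands" is a list of rows, each a list of 7 numbers: the opening, from 0 (shut) to 1 (fully open), then the shift along the tool's x, y, z each as a share of 0.025 m, from -1 to 1, then the turn, a rotation vector about the tool's x, y, z each as a share of 0.1 rad, from -1 to 1. A call has 1 to 8 rows; each row shifts and turns the commanded pose from where the row before left it, along the tool's axes as they then stand; what a row does not reach is not made up. A row lasts 1/10 s, in which the tool goes at most 50 mm and 8.59 degrees, less where a joint would pass 70% of its speed; a pose out of reach is approached as far as the arm can. A call with a number of a shift or a turn outside -1 to 1 is refused whole. A call with a gripper value outside its range is refused whole. The fingers move at their own pace and stop on an object; "squeeze" is the grip in N (left out, the last holds). Time passes only in rows, so rows that do not move let the fingers close. It gives the time, the measured TCP pose, the force, the opening and the grip force at its end, in the units of the state.
- arm.observe(): the state, without advancing time (a new reading comes with each control period).
- arm.get_image(name): name is "scene" or "top" or "wrist"; returns a dict with "pixels" (384x512x3 uint8, red, green, blue), "range_z" (384x512 float32, m along the optical axis (not along the pixel's ray), 0 where there is no reading), "mtx" (3x3 intrinsics, pixels), "R" (3x3) and "t" (3): a world point X has camera coordinates R X + t; the wrist camera has in their place "tool_from_camera" (4x4, takes a point from camera to tool coordinates, whose origin is the TCP and whose axes are the flange's). Camera axes: x right, y down, z forward; pixel columns grow to the right and rows downward; lengths in m; the calibration is good to about 2 mm. A picture is of the moment at which its call begins: read the wrist's pose just before it.
- arm.sign_off(): hands the job in; it is judged then, once.
The state is a dict: "clock": time; "joints": joint angles; "dq": joint speeds; "joint_efforts": joint torques, N m; "position": TCP position; "ee_rot": TCP orientation; "force": force on the tool from outside, world axes, zero at the start; "ft_torque": the same for the moment, N m; "width": opening from 0.0 (shut) to 1.0 (fully open); "gripper_force": force on a finger pad.
Only numpy, scipy, OpenCV 4.12 (cv2) and the standard library are available. Lean on these libraries where they do the work, as an engineer would, in place of code of your own. Each camera call takes 0.05 s, during which the arm holds its last target. There are 200 camera calls.

## Working session

There is one attempt and no reset: what is moved stays moved. The work goes in short steps, Python scripts to look and compute and a tool call to move; the robot and the scene stay as the last step left them, time stands still between calls to the robot, and variables do not carry over. Pictures are saved under pics/ and viewed, at most 10 in all, crops included, and the job is handed in when it is done.

Besides the shell and the picture viewer there is one more tool, called after "Call:" as name([rows], argument=value, ...), one row to a line, values as JSON. carry_out: Moves the arm, as the interface text tells. Shift numbers are shares of 0.025 m and turn numbers shares of 0.1 rad, none past 1 either way. Its arguments: {"type":"object","properties":{"commands":{"type":"array"},"squeeze":{"type":"number"}},"required":["commands"]}

```bash
ls; mkdir -p pics; python3 - <<'E'
from cell import arm
import cv2,numpy as np
s=arm.observe(); print({k:np.round(v,3).tolist() for k,v in s.items()})
for n in("scene","top"):
    d=arm.get_image(n); np.savez(f"{n}0.npz",**{k:v for k,v in d.items()})
    cv2.imwrite(f"pics/{n}0.png",d["pixels"][:,:,::-1]); print(n,d["mtx"].round(1).tolist(),d["R"].round(3).tolist(),d["t"].round(3).tolist())
E
```

```text
pics
{'clock': 0.0, 'joints': [-1.252, 0.435, 0.025, 1.574, -0.012, 1.134, -0.075], 'dq': [0.002, 0.0, -0.001, 0.0, 0.0, 0.0, -0.002], 'joint_efforts': [0.001, -66.785, 0.985, -31.445, -0.061, 0.043, 0.0], 'position': [0.256, 0.57, 0.226], 'ee_rot': [-0.658, -3.072, 0.002], 'force': [-0.139, -0.583, 0.586], 'ft_torque': [-0.014, 0.007, 0.007], 'gripper_force': 0.0, 'width': 0.998}
scene [[378.6, 0.0, 252.8], [0.0, 378.6, 191.8], [0.0, 0.0, 1.0]] [[0.817, -0.577, -0.006], [-0.418, -0.585, -0.695], [0.398, 0.57, -0.719]] [-0.283, 0.402, 0.603]
top [[422.1, 0.0, 257.0], [0.0, 422.1, 197.4], [0.0, 0.0, 1.0]] [[0.003, -1.0, 0.017], [-0.989, -0.005, -0.151], [0.151, -0.017, -0.988]] [0.214, 0.512, 0.864]
```

View pics/scene0.png

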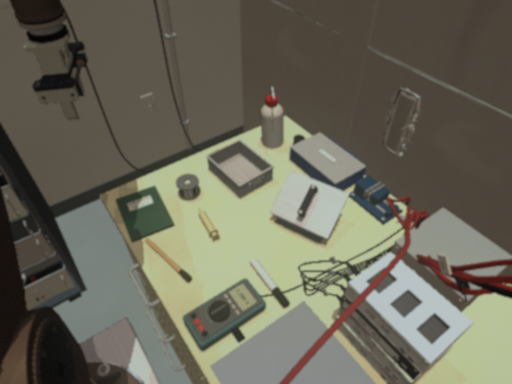

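View pics/top0.png

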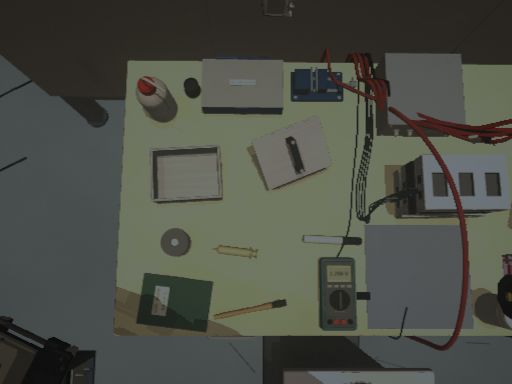

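The scene view shows the tray at (240,168), the lid on its stand at (310,205), the syringe at (208,223) and the spool at (187,186). In the top view they are at (186,174), (292,152), (236,251) and (175,242), with the marker at (331,240). Next I'll measure from both views.

```bash
cat > h.py <<'E'
import numpy as np,cv2
from scipy.spatial.transform import Rotation as Ro
def cloud(d,T=None):
    z=d["range_z"].astype(float); v,u=np.mgrid[:z.shape[0],:z.shape[1]]
    K=d["mtx"]; c=np.stack([(u-K[0,2])/K[0,0]*z,(v-K[1,2])/K[1,1]*z,z],-1)
    if T is None: P=(c-d["t"])@d["R"]
    else: P=c@T[:3,:3].T+T[:3,3]
    P[z<=0]=np.nan; return P
def ray(d,u,v,h):
    K=d["mtx"]; r=d["R"].T@np.array([(u-K[0,2])/K[0,0],(v-K[1,2])/K[1,1],1]); o=-d["R"].T@d["t"]
    return o+r*(h-o[2])/r[2]
def rect(p):
    c,s,a=cv2.minAreaRect((p[:,:2]*1000).astype(np.float32)); return np.round(c,1),np.round(s,1),round(a,1)
E
python3 - <<'E'
from h import *
for n in("top","scene"):
    d=dict(np.load(n+"0.npz")); P=cloud(d); 
    q=P.reshape(-1,3); q=q[np.isfinite(q).all(1)]
    top=dict(np.load("top0.npz"))
    def reg(c,r,lo,hi):
        m=(abs(q[:,0]-c[0])<r)&(abs(q[:,1]-c[1])<r)&(q[:,2]>lo)&(q[:,2]<hi); return q[m]
    def near(u,v,h): return ray(top,u,v,h)
    sy=near(236,251,.01);tr=near(186,174,.04);ld=near(292,152,.07);sp=near(175,242,.04);mk=near(331,240,.01)
    print(n,"approx",*[x.round(3) for x in(sy,tr,ld,sp,mk)])
    b=reg(sy,.07,-.02,.004); print("bench z",np.median(b[:,2]))
    a=reg(sy,.065,.006,.04); a=a[a[:,1]<sp[1]-.045]; print("syr",len(a),rect(a),"zmax",np.percentile(a[:,2],[50,90,98]).round(4))
    a=reg(tr,.095,.044,.06); print("rim",len(a),rect(a),np.median(a[:,2]).round(4))
    a=reg(tr,.04,-.01,.02); print("floor",np.median(a[:,2]).round(4))
    a=reg(sp,.045,.03,.06); print("spool",rect(a),np.median(a[:,2]))
    a=reg(ld,.05,.02,.2)
    best=None;rng=np.random.default_rng(0)
    for _ in range(300):
        s=a[rng.choice(len(a),3,False)]; nn=np.cross(s[1]-s[0],s[2]-s[0]); L=np.linalg.norm(nn)
        if L<1e-5: continue
        nn/=L; k=abs((a-s[0])@nn)<.003
        if best is None or k.sum()>best.sum(): best=k
    p=a[best]; c=p.mean(0); nn=np.linalg.svd(p-c)[2][2]; nn*=np.sign(nn[2])
    A=reg(ld,.11,.01,.2); h=(A-c)@nn
    xl=np.array([0,0,1.])-nn*nn[2]; xl/=np.linalg.norm(xl); yl=np.cross(nn,xl)
    B=A[abs(h)<.003]; pl=np.c_[(B-c)@xl,(B-c)@yl]
    print("lid n",nn.round(3),"tilt",np.degrees(np.arccos(nn[2])).round(2),rect(pl), "x up",xl.round(3))
    r=cv2.minAreaRect((pl*1000).astype(np.float32)); cc=np.array(r[0])/1000
    print(" plate top centre",(c+xl*cc[0]+yl*cc[1]).round(4))
    H=A[(h>.022)&(h<.045)]; hl=np.c_[(H-c)@xl,(H-c)@yl]; hr=cv2.minAreaRect((hl*1000).astype(np.float32)); hc=np.array(hr[0])/1000
    print(" handle",len(H),rect(hl),np.percentile((H-c)@nn,[50,90]).round(4),(c+xl*hc[0]+yl*hc[1]+nn*.024).round(4))
E
```

```text
top approx [0.398 0.26  0.01 ] [0.56  0.368 0.04 ] [0.602 0.144 0.07 ] [0.415 0.387 0.04 ] [0.422 0.054 0.01 ]
bench z -0.0004550299490574081
syr 328 (array([387.4, 279.1]), array([ 60.8, 126.2]), 25.6) zmax [0.0176 0.0206 0.0224]
rim 641 (array([561.4, 367.4]), array([115.2, 149. ]), 3.7) 0.0491
floor 0.0027
spool (array([415.7, 388. ]), array([54.2, 56.9]), 0.0) 0.039399334584293545
lid n [-0.465 -0.19   0.865] tilt 30.13 (array([-4.1, -3.9]), array([150.6, 120.5]), 90.0) x up [0.8   0.328 0.502]
 plate top centre [0.6014 0.1395 0.0601]
 handle 248 (array([-2. , -3.6]), array([74. , 14.9]), 0.8) [0.0296 0.0318] [0.5918 0.1359 0.0819]
scene approx [0.398 0.26  0.01 ] [0.56  0.368 0.04 ] [0.602 0.144 0.07 ] [0.415 0.387 0.04 ] [0.422 0.054 0.01 ]
bench z 0.0011505993453341207
syr 239 (array([386.9, 278.4]), array([ 59.4, 128.3]), 24.1) zmax [0.0188 0.0215 0.0234]
rim 420 (array([560.9, 368.2]), array([116. , 150.3]), 3.9) 0.05
floor 0.0042
spool (array([415.3, 388.6]), array([57.9, 56.3]), 71.5) 0.040844306738606034
lid n [-0.463 -0.194  0.865] tilt 30.16 (array([-0.4, -0.9]), array([149.8, 119.7]), 89.8) x up [0.797 0.334 0.502]
 plate top centre [0.6009 0.1397 0.0616]
 handle 214 (array([ 0.8, -1. ]), array([13.7, 73. ]), 89.5) [0.0298 0.0317] [0.5907 0.1354 0.083 ]
```

```bash
cat >> h.py <<'E'
def down(yaw_y,tilt=None):
    "tool pointing down with tool y at world angle yaw_y (rad)"
    y=np.array([np.cos(yaw_y),np.sin(yaw_y),0]); z=np.array([0,0,-1.]); return np.stack([np.cross(y,z),y,z],1)
def delta(s,p,R):
    R0=Ro.from_rotvec(s["ee_rot"]).as_matrix(); e=np.array(p)-s["position"]
    print("t",round(s["clock"],2),"pos",np.round(s["position"],4),"F",np.round(s["force"],1),"w",round(s["width"],3),"g",round(s["gripper_force"],1))
    print(" shift shares: cur axes",(R0.T@e/.025).round(2)," target axes",(R.T@e/.025).round(2)," turn shares",(Ro.from_matrix(R0.T@R).as_rotvec()/.1).round(2))
E
python3 - <<'E'
from h import *
from cell import arm
Q=[]
for n in("top","scene"):
    d=dict(np.load(n+"0.npz")); q=cloud(d).reshape(-1,3); q=q[np.isfinite(q).all(1)]; Q.append(q)
    a=q[(abs(q[:,0]-.398)<.03)&(abs(q[:,1]-.258)<.07)&(q[:,2]>.006)&(q[:,2]<.03)]
    print("syr",len(a),rect(a),np.percentile(a[:,2],[50,90,98]).round(4))
    r=cv2.fitLine((a[:,:2]).astype(np.float32),cv2.DIST_HUBER,0,.01,.01).ravel(); r[:2]*=np.sign(r[1]); print(" dir deg",np.degrees(np.arctan2(r[1],r[0])),r[2:])
    # local obstacle heights
    for nm,c,rr in(("box",(.77,.26),.1),("bottle",(.72,.43),.05)):
        b=q[(abs(q[:,0]-c[0])<rr)&(abs(q[:,1]-c[1])<rr)&(q[:,2]>.02)]; print(nm,b.min(0).round(3),b.max(0).round(3))
    # rim in tray frame: refine
    t=q[(abs(q[:,0]-.561)<.1)&(abs(q[:,1]-.368)<.1)&(q[:,2]>.02)&(q[:,2]<.06)]
    for th in(0,2,3,3.5,4,4.5,5,6):
        c,s=np.cos(np.radians(th)),np.sin(np.radians(th)); u=(t[:,:2]-[.561,.368])@np.array([[c,-s],[s,c]])
        hx=np.histogram(u[:,0],np.arange(-.08,.08,.002))[0]; hy=np.histogram(u[:,1],np.arange(-.09,.09,.002))[0]; print(th,(hx**2).sum(),(hy**2).sum(),end=" | ")
    print()
s=arm.observe(); delta(s,[.396,.26,.14],down(np.radians(2)))
E
```

```text
syr 325 (array([396.7, 264.6]), array([100.2,  21.5]), 85.4) [0.0176 0.0206 0.0225]
 dir deg 83.05437 [0.39742953 0.2585406 ]
box [0.705 0.16  0.02 ] [0.826 0.36  0.054]
bottle [0.684 0.389 0.02 ] [0.745 0.463 0.196]
0 39470 27358 | 2 62062 32282 | 3 81760 36940 | 3.5 93166 39002 | 4 88916 38414 | 4.5 81246 36300 | 5 69822 35084 | 6 56284 30524 | 
syr 238 (array([395.5, 264.5]), array([101.8,  22.1]), 86.0) [0.0188 0.0215 0.0234]
 dir deg 83.7109 [0.39476934 0.25135237]
box [0.704 0.16  0.02 ] [0.825 0.36  0.053]
bottle [0.682 0.388 0.02 ] [0.743 0.456 0.196]
0 46098 52458 | 2 68386 68678 | 3 86056 75590 | 3.5 95856 75700 | 4 94008 76966 | 4.5 85976 74738 | 5 75432 70516 | 6 63996 60772 | 
t 0.1 pos [0.2558 0.5698 0.226 ] F [ 0.4 -0.   0.3] w 0.998 g 0.0
 shift shares: cur axes [-10.19  -9.     3.46]  target axes [-12.58   5.17   3.44]  turn shares [-1.000e-02  1.000e-02  1.114e+01]
```

Call:
carry_out([
  [1,-1,-0.9,0.2,0,0,0],
  [1,-1,-0.9,0.2,0,0,0],
  [1,-1,-0.9,0.2,0,0,0],
  [1,-1,-0.9,0.2,0,0,0],
  [1,-1,-0.9,0.2,0,0,0],
  [1,-1,-0.9,0.2,0,0,0],
  [1,-1,-0.9,0.2,0,0,0],
  [1,-1,-0.9,0.2,0,0,0],
])

```text
clock: 0.9
position: [0.3649, 0.3226, 0.1864]
ee_rot: [-0.658, -3.072, 0.0]
force: [0.8, 0.0, 0.4]
width: 0.998
gripper_force: 0.0
```

Call:
carry_out([
  [1,-1,-0.9,0.2,0,0,0],
  [1,-1,-0.9,0.2,0,0,0],
  [1,0,0,0,0,0,1],
  [1,0,0,0,0,0,1],
  [1,0,0,0,0,0,1],
  [1,0,0,0,0,0,1],
  [1,0,0,0,0,0,1],
  [1,0,0,0,0,0,1],
])

```text
clock: 1.7
position: [0.3916, 0.2624, 0.1765]
ee_rot: [-1.542, -2.737, 0.001]
force: [0.4, 0.9, 1.0]
width: 1.0
gripper_force: 0.0
```

Call:
carry_out([
  [1,0,0,0,0,0,1],
  [1,0,0,0,0,0,1],
  [1,0,0,0,0,0,1],
  [1,0,0,0,0,0,1],
  [1,0,0,0,0,0,1],
  [1,0,0,0,0,0,1],
  [1,0,0,0,0,0,0.4],
  [1,0,0,0,0,0,0],
])

```text
clock: 2.5
position: [0.3916, 0.2625, 0.1765]
ee_rot: [2.321, 2.118, -0.001]
force: [-0.1, 0.4, -0.4]
width: 1.0
gripper_force: 0.0
```

```bash
python3 - <<'E'
from h import *
from cell import arm
s=arm.observe(); delta(s,[.396,.262,.12],down(np.radians(-5.5)))
d=arm.get_image("wrist"); cv2.imwrite("pics/w1.png",d["pixels"][:,:,::-1])
T=np.eye(4);T[:3,:3]=Ro.from_rotvec(s["ee_rot"]).as_matrix();T[:3,3]=s["position"]
P=cloud(d,T@d["tool_from_camera"]); q=P.reshape(-1,3); np.save("P1.npy",P)
a=q[(abs(q[:,0]-.396)<.04)&(abs(q[:,1]-.262)<.075)&(q[:,2]>.005)&(q[:,2]<.04)]
print(len(a),rect(a)); 
r=cv2.fitLine((a[:,:2]).astype(np.float32),cv2.DIST_HUBER,0,.01,.01).ravel(); v=r[:2]*np.sign(r[1]); print(np.degrees(np.arctan2(v[1],v[0])))
n=np.array([v[1],-v[0]]); b=a[:,:2]-[.396,.262]; l=b@v; w=b@n
for k in np.arange(-.06,.06,.008):
    m=(l>=k)&(l<k+.008)
    if m.sum(): print(round(k+.004,3),m.sum(),"w",w[m].min().round(4),w[m].max().round(4),"z",a[m,2].max().round(4))
print("bench",np.nanmedian(q[(abs(q[:,2])<.005),2]))
E
```

```text
t 2.5 pos [0.3916 0.2625 0.1765] F [-0.1  0.4 -0.4] w 1.0 g 0.0
 shift shares: cur axes [-0.    0.18  2.26]  target axes [-0.    0.18  2.26]  turn shares [-0.    0.    0.05]
1163 (array([400.2, 265.5]), array([100.5,  21. ]), 81.0)
83.05389
-0.048 25 w -0.0064 0.0111 z 0.0214
-0.04 95 w -0.0065 0.0112 z 0.0226
-0.032 106 w -0.0081 0.013 z 0.0244
-0.024 98 w -0.0059 0.0105 z 0.0215
-0.016 96 w -0.005 0.01 z 0.0216
-0.008 101 w -0.0052 0.0109 z 0.0216
0.0 104 w -0.0055 0.0107 z 0.0212
0.008 107 w -0.0057 0.0103 z 0.0217
0.016 109 w -0.0059 0.0099 z 0.0223
0.024 114 w -0.0061 0.0109 z 0.0215
0.032 107 w -0.0053 0.0105 z 0.0216
0.04 78 w -0.0053 0.0102 z 0.0204
0.048 17 w 0.001 0.0033 z 0.0146
0.056 6 w 0.0019 0.003 z 0.0142
bench 0.0004285145162611914
```

View pics/w1.png

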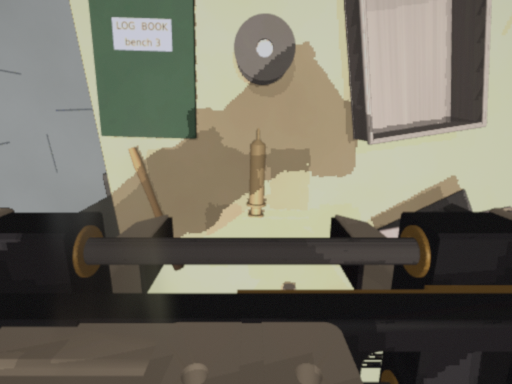

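The wrist picture shows the syringe at about (257,170), centred between the fingers. Its barrel axis is at 83.5°, with the flange at the near end (257,203), and nothing stands near the finger paths.

Call:
carry_out([
  [0.6,0.2,0.2,1,0,0,0.2],
  [0.6,0,0,1,0,0,0],
  [0.6,0,0,1,0,0,0],
  [0.6,0,0,1,0,0,0],
  [0.6,0,0,1,0,0,0],
  [0.6,0,0,1,0,0,0],
  [0.6,0,0,0.7,0,0,0],
  [0.6,0,0,0.2,0,0,0],
])

```text
clock: 3.35
position: [0.3964, 0.2663, 0.0026]
ee_rot: [-2.34, -2.096, 0.005]
force: [-0.6, -0.2, 0.3]
width: 0.6
gripper_force: 0.0
```

Call:
carry_out([
  [0.3,0,0,0,0,0,0],
  [0.1,0,0,0,0,0,0],
  [0.1,0,0,0,0,0,0],
  [0.1,0,0,0,0,0,0],
  [0.1,0,0,0,0,0,0],
  [0.1,0,0,0,0,0,0],
  [0.1,0,0,0,0,0,0],
], squeeze=15)

```text
clock: 4.05
position: [0.3976, 0.2674, 0.0049]
ee_rot: [-2.341, -2.095, -0.002]
force: [-0.7, -1.6, 7.7]
width: 0.25
gripper_force: 15.0
```

Call:
carry_out([
  [0.1,0,0,-0.2,0,0,0],
  [0.1,0,0,-0.4,0,0,0],
  [0.1,0,0,-0.8,0,0,0],
  [0.1,0,0,-1,0,0,0],
  [0.1,0,0,-1,0,0,0],
  [0.1,0,0,-0.6,0,0,0],
  [0.1,0,0,0,0,0,0],
])

```text
clock: 4.75
position: [0.3984, 0.268, 0.1067]
ee_rot: [-2.341, -2.094, -0.007]
force: [-0.6, -0.2, 0.3]
width: 0.248
gripper_force: 15.0
```

```bash
python3 - <<'E'
from h import *
from cell import arm
s=arm.observe(); delta(s,[.561,.368,.12],down(np.radians(3.7)))
d=arm.get_image("wrist"); e=arm.get_image("scene")
c=e["R"]@s["position"]+e["t"]; K=e["mtx"]; u,v=(K[:2,:2]@c[:2]/c[2]+K[:2,2]).astype(int); print(u,v)
a=cv2.resize(e["pixels"][v-75:v+45,u-80:u+80],(640,480),interpolation=cv2.INTER_CUBIC)
cv2.imwrite("pics/g1.png",a[:,:,::-1])
T=np.eye(4);T[:3,:3]=Ro.from_rotvec(s["ee_rot"]).as_matrix();T[:3,3]=s["position"]
q=cloud(d,d["tool_from_camera"]).reshape(-1,3)
a=q[(abs(q[:,0])<.08)&(abs(q[:,1])<.02)&(abs(q[:,2]+.012)<.025)]
for k in np.arange(-.08,.08,.01):
    b=a[(a[:,0]>=k)&(a[:,0]<k+.01)]
    if len(b): print(round(k+.005,3),len(b),b.min(0).round(4),b.max(0).round(4))
E
```

```text
t 4.75 pos [0.3984 0.268  0.1067] F [-0.6 -0.2  0.3] w 0.248 g 15.0
 shift shares: cur axes [ 4.7   6.02 -0.5 ]  target axes [ 3.57  6.75 -0.53]  turn shares [ 0.03 -0.03 -1.76]
202 193
-0.035 8 [-0.036  -0.009  -0.0094] [-0.0301  0.0093 -0.0015]
-0.025 378 [-0.03   -0.0081 -0.0164] [-0.02    0.0083 -0.0073]
-0.015 340 [-0.0199 -0.0079 -0.0167] [-0.012   0.0081 -0.0081]
-0.005 60 [-0.0093 -0.0112 -0.0369] [-0.0002  0.0119 -0.0002]
0.005 539 [ 0.0013 -0.0134 -0.0289] [ 0.01    0.0142 -0.0007]
0.015 1151 [ 0.01  -0.02  -0.033] [0.02   0.0199 0.0006]
0.025 581 [ 0.02   -0.0081 -0.0168] [ 0.03    0.0089 -0.0061]
0.035 394 [ 0.03   -0.0079 -0.0166] [ 0.0399  0.0087 -0.0048]
0.045 77 [ 0.0401 -0.0009 -0.0095] [ 0.049   0.0018 -0.0059]
```

View pics/g1.png

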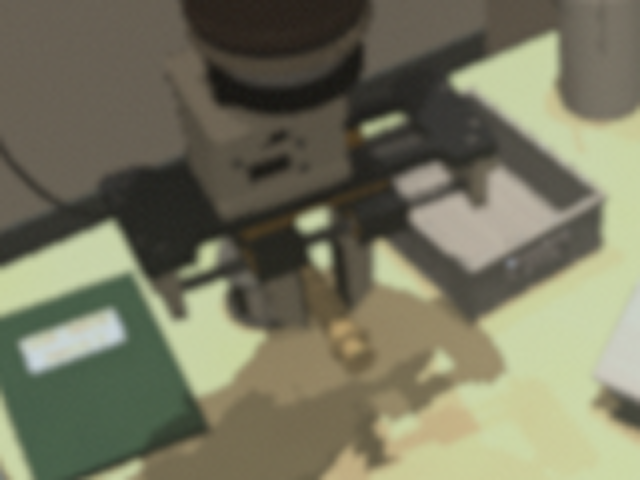

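The crop shows the syringe held level across the barrel at about (330,320) and clear of the bench. Next I'll carry it over the tray.

Call:
carry_out([
  [0.1,0.4,0.5,0,0,0,0],
  [0.1,0.7,0.9,0,0,0,0],
  [0.1,0.7,0.9,0,0,0,0],
  [0.1,0.7,0.9,0,0,0,0],
  [0.1,0.7,0.9,0,0,0,0],
  [0.1,0.7,0.9,0,0,0,0],
  [0.1,0.7,0.9,0,0,0,0],
])

```text
clock: 5.55
position: [0.5569, 0.3651, 0.1026]
ee_rot: [-2.341, -2.094, 0.004]
force: [-0.2, -0.8, 0.3]
width: 0.246
gripper_force: 15.0
```

Call:
carry_out([
  [0.1,0.1,0.1,0,0,0,-0.6],
  [0.1,0,0,0.2,0,0,-0.6],
  [0.1,0,0,0.6,0,0,-0.6],
  [0.1,0,0,0.8,0,0,0],
  [0.1,0,0,0.8,0,0,0],
  [0.1,0,0,0.6,0,0,0],
  [0.1,0,0,0,0,0,0],
])

```text
clock: 6.25
position: [0.5575, 0.366, 0.026]
ee_rot: [-2.143, -2.296, 0.008]
force: [-0.9, -1.4, -1.2]
width: 0.253
gripper_force: 15.0
```

```bash
python3 - <<'E'
from h import *
from cell import arm
s=arm.observe(); delta(s,[.561,.368,.009],down(np.radians(3.7)))
E
```

```text
t 6.25 pos [0.5575 0.366  0.026 ] F [-0.9 -1.4 -1.2] w 0.253 g 15.0
 shift shares: cur axes [0.07 0.15 0.68]  target axes [0.07 0.15 0.68]  turn shares [-0.05  0.03  0.04]
```

Call:
carry_out([
  [0.1,0.1,0.1,0.3,0,0,0],
  [0.1,0,0,0.2,0,0,0],
  [0.1,0,0,0.1,0,0,0],
  [0.1,0,0,0.1,0,0,0],
  [0.1,0,0,0,0,0,0],
])

```text
clock: 6.75
position: [0.5616, 0.3699, 0.0117]
ee_rot: [-2.144, -2.297, 0.0]
force: [-0.1, 0.2, -0.1]
width: 0.249
gripper_force: 15.0
```

Call:
carry_out([
  [0.1,0,0,0.1,0,0,0],
  [0.1,0,0,0.05,0,0,0],
  [0.1,0,0,0,0,0,0],
])

```text
clock: 7.05
position: [0.5617, 0.3699, 0.0081]
ee_rot: [2.144, 2.297, 0.0]
force: [0.5, 0.7, -0.3]
width: 0.25
gripper_force: 15.0
```

Call:
carry_out([
  [0.1,0,0,0.05,0,0,0],
  [0.1,0,0,0,0,0,0],
])

```text
clock: 7.25
position: [0.5618, 0.37, 0.008]
ee_rot: [-2.143, -2.296, -0.001]
force: [-3.1, -2.2, 11.0]
width: 0.247
gripper_force: 15.0
```

It touched down on the tray floor with 11 N. Next I'll open and back out.

Call:
carry_out([
  [0.28,0,0,0,0,0,0],
  [0.35,0,0,0,0,0,0],
  [0.42,0,0,0,0,0,0],
  [0.45,0,0,0,0,0,0],
  [0.45,0,0,-0.4,0,0,0],
  [0.45,0,0,-1,0,0,0],
  [0.45,0,0,-1,0,0,0],
  [0.45,0,0,-1,0,0,0],
])

```text
clock: 8.05
position: [0.5618, 0.3698, 0.0933]
ee_rot: [2.144, 2.296, 0.0]
force: [0.9, 0.3, -0.2]
width: 0.447
gripper_force: 0.0
```

Call:
carry_out([
  [0.6,0,0,-1,0,0,0],
  [0.6,0,0,-1,0,0,0],
  [0.6,0,0,-1,0,0,0],
  [0.6,0,0,-1,0,0,0],
])

```text
clock: 8.45
position: [0.5617, 0.3698, 0.1936]
ee_rot: [2.144, 2.296, 0.001]
force: [0.7, 0.6, -0.4]
width: 0.601
gripper_force: 0.0
```

```bash
cat >> h.py <<'E'
LID=dict(n=np.array([-.464,-.192,.865]),x=np.array([.7985,.331,.502]),top=np.array([.6012,.1396,.0609]))
def lidpose(off,flip=-1):
    "tool pose gripping: TCP off m above lid origin along lid z; flip=-1: tool x along -lid x (tool y = +lid y)"
    n=LID["n"]/np.linalg.norm(LID["n"]); x=LID["x"]-n*(LID["x"]@n); x/=np.linalg.norm(x); x=flip*x
    return LID["top"]-.004*n+off*n, np.stack([x,np.cross(-n,x),-n],1)
E
python3 - <<'E'
from h import *
from cell import arm
s=arm.observe(); print(s["joints"].round(2))
for f in(-1,1):
    p,R=lidpose(.10,f); print(f,p.round(3)); delta(s,p,R)
e=arm.get_image("top"); q=cloud(e).reshape(-1,3)
a=q[(abs(q[:,0]-.561)<.06)&(abs(q[:,1]-.368)<.07)&(q[:,2]>-.01)&(q[:,2]<.07)]
th=np.radians(3.7);c,ss=np.cos(th),np.sin(th);b=(a[:,:2]-[.561,.368])@np.array([[c,-ss],[ss,c]])
m=(abs(b[:,0])<.045)&(abs(b[:,1])<.062)&(a[:,2]>.010); print(m.sum(),rect(b[m]),a[m,2].max())
cv2.imwrite("pics/t2.png",cv2.resize(e["pixels"][110:260,100:360],(780,450),interpolation=cv2.INTER_CUBIC)[:,:,::-1])
E
```

```text
[-0.85  0.55  0.3   1.5  -0.17  1.12 -0.45]
-1 [0.557 0.121 0.144]
t 8.45 pos [0.5617 0.3698 0.1936] F [ 0.7  0.6 -0.4] w 0.601 g 0.0
 shift shares: cur axes [-9.91 -0.88  1.98]  target axes [ 4.45 -9.11 -0.28]  turn shares [ -4.96  -3.57 -18.45]
1 [0.557 0.121 0.144]
t 8.45 pos [0.5617 0.3698 0.1936] F [ 0.7  0.6 -0.4] w 0.601 g 0.0
 shift shares: cur axes [-9.91 -0.88  1.98]  target axes [-4.45  9.11 -0.28]  turn shares [-3.27  4.55 12.16]Traceback (most recent call last):
  File "<stdin>", line 9, in <module>
    return umr_maximum(a, axis, None, out, keepdims, initial, where)
ValueError: zero-size array to reduction operation maximum which has no identity
```

Call:
carry_out([
  [0.6,-1,-0.1,0,0,0,0],
  [0.6,-1,-0.1,0,0,0,0],
  [0.6,-1,-0.1,0,0,0,0],
  [0.6,-1,-0.1,0,0,0,0],
  [0.6,-1,-0.1,0,0,0,0],
  [0.6,-1,-0.1,0,0,0,0],
  [0.6,-1,-0.1,0,0,0,0],
  [0.6,-1,-0.1,0,0,0,0],
])

```text
clock: 9.3
position: [0.5555, 0.1679, 0.1924]
ee_rot: [2.144, 2.296, 0.001]
force: [-0.3, -0.5, -0.6]
width: 0.601
gripper_force: 0.0
```

Call:
carry_out([
  [0.6,-1,0,0,0,0,0],
  [0.6,-1,0,0,0,0,0],
  [0.6,0,0,0,-0.3,-0.2,-1],
  [0.6,0,0,0,-0.3,-0.2,-1],
  [0.6,0,0,0,-0.3,-0.2,-1],
  [0.6,0,0,0,-0.3,-0.2,-1],
  [0.6,0,0,0,-0.3,-0.2,-1],
  [0.6,0,0,0,-0.3,-0.2,-1],
])

```text
clock: 10.1
position: [0.5591, 0.1193, 0.1924]
ee_rot: [1.269, 2.642, 0.073]
force: [-0.3, 0.5, 0.1]
width: 0.602
gripper_force: 0.0
```

Call:
carry_out([
  [0.6,0,0,0,-0.3,-0.2,-1],
  [0.6,0,0,0,-0.3,-0.2,-1],
  [0.6,0,0,0,-0.3,-0.2,-1],
  [0.6,0,0,0,-0.3,-0.2,-1],
  [0.6,0,0,0,-0.3,-0.2,-1],
  [0.6,0,0,0,-0.3,-0.2,-1],
  [0.6,0,0,0,-0.3,-0.2,-1],
  [0.6,0,0,0,-0.3,-0.2,-1],
])

```text
clock: 10.9
position: [0.5589, 0.1192, 0.1924]
ee_rot: [0.094, 2.683, 0.146]
force: [-0.5, -0.8, -0.8]
width: 0.6
gripper_force: 0.0
```

```bash
cat > tr.py <<'E'
from h import *
def tray(e,name):
    q=cloud(e).reshape(-1,3)
    a=q[(abs(q[:,0]-.561)<.08)&(abs(q[:,1]-.368)<.09)&(q[:,2]>-.01)&(q[:,2]<.07)]
    th=np.radians(3.7);c,ss=np.cos(th),np.sin(th);b=(a[:,:2]-[.561,.368])@np.array([[c,-ss],[ss,c]])
    m=(abs(b[:,0])<.045)&(abs(b[:,1])<.06)&(a[:,2]>.012)
    print("in tray",m.sum(),rect(b[m]) if m.sum() else "",a[m,2].max() if m.sum() else "")
E
python3 - <<'E'
from tr import *
from cell import arm
s=arm.observe(); print(s["joints"].round(2)); p,R=lidpose(.10); delta(s,p,R)
e=arm.get_image("top"); tray(e,0)
cv2.imwrite("pics/t2.png",cv2.resize(e["pixels"][110:260,100:360],(780,450),interpolation=cv2.INTER_CUBIC)[:,:,::-1])
E
```

```text
[-0.4   0.17  0.06  2.17  0.17  0.34  1.01]
t 10.9 pos [0.5589 0.1192 0.1924] F [-0.5 -0.8 -0.8] w 0.6 g 0.0
 shift shares: cur axes [ 0.93 -0.16  1.7 ]  target axes [1.02 0.11 1.65]  turn shares [-1.01 -0.48 -4.39]
in tray 304 (array([ 1.2, -2.2]), array([99.4, 19.8]), 88.8) 0.0271450002974892
```

View pics/t2.png

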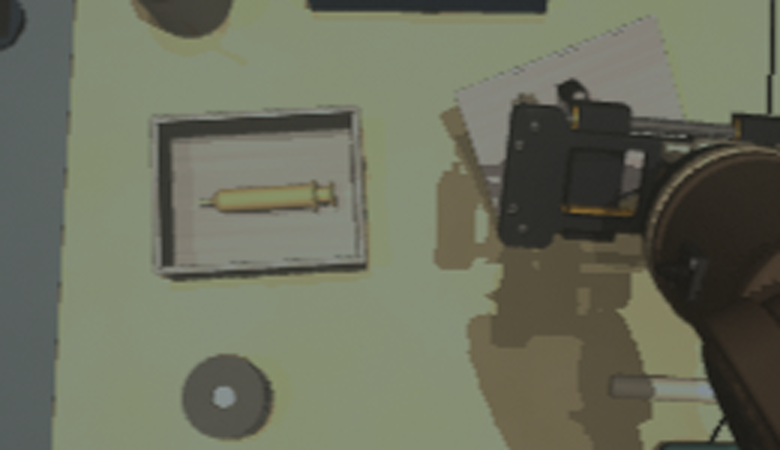

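The top crop shows the syringe lying flat in the tray at about (265,196), clear of the walls, with its highest point at 27 mm. The spool at (226,397) and the marker at (665,387) haven't moved. Next is the approach to the lid handle.

Call:
carry_out([
  [0.6,0,0,0,-0.2,-0.1,-0.9],
  [0.6,0,0,0,-0.2,-0.1,-0.9],
  [0.6,0,0,0,-0.2,-0.1,-0.9],
  [0.6,0,0,0,-0.2,-0.1,-0.9],
  [0.6,0,0,0,-0.2,-0.1,-0.8],
  [0.6,0.5,0.1,0.6,0,0,0],
  [0.6,0.5,0,0.6,0,0,0],
  [0.6,0,0,0,0,0,0],
])

```text
clock: 11.75
position: [0.5503, 0.1181, 0.1512]
ee_rot: [-0.505, 2.578, 0.136]
force: [-0.7, -0.2, 0.2]
width: 0.595
gripper_force: 0.0
```

```bash
python3 - <<'E'
from h import *
from cell import arm
s=arm.observe(); print(s["joints"].round(2)); p,R=lidpose(.10); delta(s,p,R)
p,R=lidpose(.01); delta(s,p,R)
d=arm.get_image("wrist"); P=cloud(d,d["tool_from_camera"]).reshape(-1,3)
print("cam",d["tool_from_camera"][:3,3].round(3))
# plate & handle in tool coords
a=P[(abs(P[:,0])<.07)&(abs(P[:,1])<.08)&(P[:,2]>.03)&(P[:,2]<.13)]
h=np.histogram(a[:,2],np.arange(.03,.13,.004)); print(h[0])
H=a[(a[:,2]>.05)&(a[:,2]<.075)&(abs(a[:,1])<.03)]
print(len(H),H.min(0).round(4),H.max(0).round(4),rect(H)) if len(H) else 0
cv2.imwrite("pics/w3.png",d["pixels"][:,:,::-1])
E
```

```text
[-0.07  0.24 -0.23  2.26 -0.01  0.13  1.69]
t 11.75 pos [0.5503 0.1181 0.1512] F [-0.7 -0.2  0.2] w 0.595 g 0.0
 shift shares: cur axes [-0.1   0.02  0.39]  target axes [-0.1   0.01  0.39]  turn shares [-0.02 -0.05 -0.06]
t 11.75 pos [0.5503 0.1181 0.1512] F [-0.7 -0.2  0.2] w 0.595 g 0.0
 shift shares: cur axes [-0.12  0.02  3.99]  target axes [-0.1   0.01  3.99]  turn shares [-0.02 -0.05 -0.06]
cam [ 0.065  0.    -0.158]
[   0    0    0    0    0    0    0    0    0    0    8 1224   55    3
   17   14    2   15 5364 9402   10    3    2    0]
85 [-0.0353 -0.0027  0.0727] [0.031  0.0067 0.075 ] (array([-2.1,  1.9]), array([ 9.3, 66.4]), 89.6)
```

View pics/w3.png

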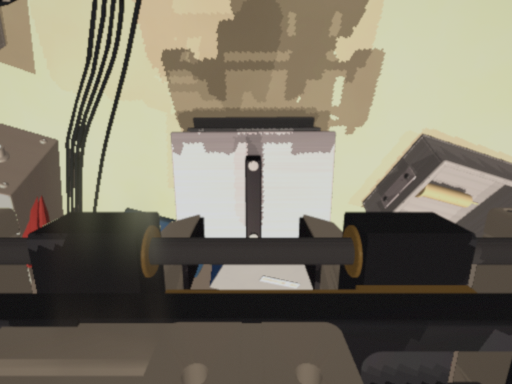

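The wrist picture shows the handle bar at about (254,200), centred between the fingers. Joint 6 is at 0.13, almost at its 0.12 limit, so I'll grip with the tool tilted only 15°. The pads still lie flat on the sides of the bar.

```bash
cat >> h.py <<'E'
def grip(back,deg=15):
    p,R=lidpose(.028); R1=R@Ro.from_rotvec([0,np.radians(deg),0]).as_matrix()
    if R1[2,2]>R[2,2]: R1=R@Ro.from_rotvec([0,-np.radians(deg),0]).as_matrix()
    return p+R1[:,2]*(.017-back),R1
E
python3 - <<'E'
from h import *
from cell import arm
s=arm.observe()
for b in(.06,0):
    p,R=grip(b); print(p.round(4),np.degrees(np.arccos(-R[2,2]))); delta(s,p,R)
E
```

```text
[0.5797 0.1307 0.1232] 15.136301561548478
t 11.8 pos [0.5513 0.1187 0.1526] F [0.9 0.2 0.3] w 0.603 g 0.0
 shift shares: cur axes [-0.48  0.02  1.64]  target axes [-0.88  0.01  1.46]  turn shares [-0.01  2.59 -0.05]
[0.5942 0.1367 0.0652] 15.136301561548478
t 11.8 pos [0.5513 0.1187 0.1526] F [0.9 0.2 0.3] w 0.603 g 0.0
 shift shares: cur axes [0.14 0.02 3.95]  target axes [-0.88  0.01  3.86]  turn shares [-0.01  2.59 -0.05]
```

Call:
carry_out([
  [0.6,0,0,0,0,0.9,0],
  [0.6,0,0,0,0,0.9,0],
  [0.6,0,0,0,0,0.8,0],
  [0.6,-0.5,0,0.5,0,0,0],
  [0.6,-0.4,0,0.5,0,0,0],
  [0.6,0,0,0.4,0,0,0],
  [0.6,0,0,0,0,0,0],
])

```text
clock: 12.5
position: [0.58, 0.1308, 0.1248]
ee_rot: [-0.557, 2.827, 0.074]
force: [-0.4, -0.1, 0.1]
width: 0.602
gripper_force: 0.0
```

```bash
python3 - <<'E'
from h import *
from cell import arm
s=arm.observe(); print(s["joints"].round(2)); p,R=grip(0); delta(s,p,R)
E
```

```text
[-0.2   0.38 -0.12  2.    0.05  0.5   1.61]
t 12.5 pos [0.58   0.1308 0.1248] F [-0.4 -0.1  0.1] w 0.602 g 0.0
 shift shares: cur axes [0.03 0.   2.46]  target axes [0.03 0.   2.46]  turn shares [-0.01  0.   -0.04]
```

Joint 6 is at 0.5 now, so there's room to go in.

Call:
carry_out([
  [0.6,0,0.05,0.6,0,0,0],
  [0.6,0,0,0.6,0,0,0],
  [0.6,0,0,0.6,0,0,0],
  [0.6,0,0,0.4,0,0,0],
  [0.6,0,0,0.2,0,0,0],
  [0.6,0,0,0,0,0,0],
])

```text
clock: 13.1
position: [0.5944, 0.1377, 0.0669]
ee_rot: [-0.557, 2.827, 0.074]
force: [0.5, 0.4, 0.2]
width: 0.596
gripper_force: 0.0
```

Call:
carry_out([
  [0.4,0,0,0,0,0,0],
  [0.3,0,0,0,0,0,0],
  [0.2,0,0,0,0,0,0],
  [0.1,0,0,0,0,0,0],
  [0,0,0,0,0,0,0],
  [0,0,0,0,0,0,0],
  [0,0,0,0,0,0,0],
], squeeze=45)

```text
clock: 13.8
position: [0.5947, 0.1378, 0.0676]
ee_rot: [-0.557, 2.825, 0.074]
force: [-0.5, 0.0, 2.4]
width: 0.144
gripper_force: 45.0
```

```bash
python3 - <<'E'
from h import *
from cell import arm
s=arm.observe(); print(s["joints"].round(2)); p,R=grip(0); delta(s,p,R)
R0=Ro.from_rotvec(s["ee_rot"]).as_matrix(); n=LID["n"]/np.linalg.norm(LID["n"])
print("lift along n, tool axes:",(R0.T@n).round(3),"up:",(R0.T@[0,0,1]).round(3))
E
```

```text
[-0.23  0.48 -0.1   2.02  0.07  0.38  1.59]
t 13.8 pos [0.5947 0.1378 0.0676] F [-0.5  0.   2.4] w 0.144 g 45.0
 shift shares: cur axes [ 0.06 -0.03  0.08]  target axes [ 0.06 -0.03  0.08]  turn shares [-0.01  0.02 -0.04]
lift along n, tool axes: [ 0.257 -0.002 -0.966] up: [-0.263 -0.    -0.965]
```

Call:
carry_out([
  [0,0.05,0,-0.2,0,0,0],
  [0,0.1,0,-0.4,0,0,0],
  [0,0.1,0,-0.4,0,0,0],
  [0,0,0,-0.5,0,0,0],
  [0,0,0,-0.8,0,0,0],
  [0,-0.2,0,-0.8,0,0,0],
  [0,-0.2,0,-0.8,0,0,0],
  [0,0,0,0,0,0,0],
])

```text
clock: 14.6
position: [0.5759, 0.1298, 0.1664]
ee_rot: [-0.555, 2.82, 0.074]
force: [1.1, 0.2, -3.0]
width: 0.147
gripper_force: 45.0
```

```bash
python3 - <<'E'
from h import *
from cell import arm
s=arm.observe(); print(s["joints"].round(2)); p,R=grip(.08); delta(s,p,R)
d=arm.get_image("wrist"); P=cloud(d,d["tool_from_camera"]).reshape(-1,3)
np.savez("w4.npz",**d)
a=P[(abs(P[:,0])<.09)&(abs(P[:,1])<.09)&(P[:,2]>-.03)&(P[:,2]<.05)&np.isfinite(P).all(1)]
best=None;rng=np.random.default_rng(0)
for _ in range(400):
    t=a[rng.choice(len(a),3,False)]; nn=np.cross(t[1]-t[0],t[2]-t[0]); L=np.linalg.norm(nn)
    if L<1e-5: continue
    nn/=L; k=abs((a-t[0])@nn)<.002
    if best is None or k.sum()>best.sum(): best=k
p=a[best]; c=p.mean(0); nn=np.linalg.svd(p-c)[2][2]; nn*=-np.sign(nn[2]); print(len(p),"lid n in tool",nn.round(4),"pitch",np.degrees(np.arctan2(nn[0],-nn[2])).round(2),"roll",np.degrees(np.arctan2(nn[1],-nn[2])).round(2),"d at TCP axis",(c@nn/nn[2]).round(4), "ext",p.min(0).round(3),p.max(0).round(3))
R0=Ro.from_rotvec(s["ee_rot"]).as_matrix(); print("n world",(R0@nn).round(3))
cv2.imwrite("pics/w4.png",d["pixels"][:,:,::-1])
E
```

```text
[-0.19  0.31 -0.13  1.97  0.04  0.59  1.62]
t 14.6 pos [0.5759 0.1298 0.1664] F [ 1.1  0.2 -3. ] w 0.147 g 45.0
 shift shares: cur axes [ 0.31 -0.02  0.91]  target axes [ 0.31 -0.02  0.91]  turn shares [-0.02  0.08 -0.04]
15440 lid n in tool [ 0.2555 -0.     -0.9668] pitch 14.8 roll -0.0 d at TCP axis 0.0098 ext [-0.038 -0.075 -0.   ] [0.049 0.075 0.025]
n world [-0.468 -0.191  0.863]
```

View pics/w4.png

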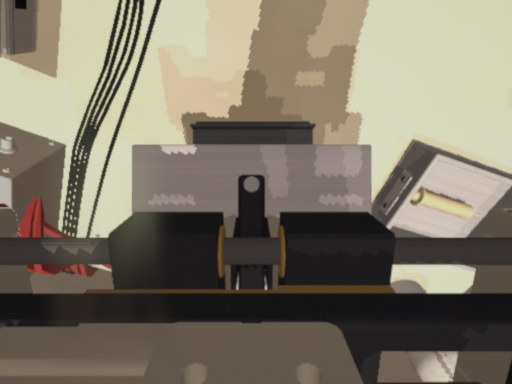

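The wrist picture shows the lid held square at about (250,190), with measured roll 0 and pitch 14.8°. Next I'll work out the pose over the tray.

```bash
cat >> h.py <<'E'
AL=np.array([[-.967,0,-.2555],[0,1,0],[.2555,0,-.967]]) # rows: lid axes in tool
OT=np.array([-.0067,-.0003,.0121])
TRAY=np.array([.5612,.3678,.0495]); YAW=np.radians(3.7)
def place(h,yaw=YAW,dx=0,dy=0):
    L=Ro.from_euler("z",yaw).as_matrix(); R=L@AL; R=Ro.from_matrix(R).as_matrix()
    return TRAY+[dx,dy,h]-R@OT, R
E
python3 - <<'E'
from h import *
from cell import arm
s=arm.observe()
p,R=place(.06); print(p.round(3)); delta(s,p,R)
E
```

```text
[0.558 0.368 0.123]
t 14.65 pos [0.5751 0.1296 0.1646] F [-0.7 -0.6 -3. ] w 0.148 g 45.0
 shift shares: cur axes [-2.42  9.08  2.39]  target axes [-0.35  9.56  1.63]  turn shares [0.01 5.23 3.28]
```

Call:
carry_out([
  [0,0,0.2,-0.3,0,0.5,0.3],
  [0,0,0.2,-0.3,0,0.8,0.5],
  [0,0,0.2,-0.3,0,0.8,0.5],
  [0,0,0.2,0,0,0.8,0.5],
  [0,0,0.2,0,0,0.8,0.5],
  [0,0,0.2,0,0,0.8,0.5],
  [0,0,0.2,0,0,0.7,0.5],
  [0,0,0,0,0,0,0],
])

```text
clock: 15.45
position: [0.5614, 0.162, 0.1825]
ee_rot: [0.089, -2.878, 0.014]
force: [1.2, 0.4, -2.7]
width: 0.147
gripper_force: 45.0
```

```bash
python3 - <<'E'
from h import *
from cell import arm
s=arm.observe(); print(s["joints"].round(2))
p,R=place(.06); print(p.round(3)); delta(s,p,R)
E
```

```text
[-0.31  0.57 -0.04  1.49 -0.05  1.33  1.31]
[0.558 0.368 0.123]
t 15.45 pos [0.5614 0.162  0.1825] F [ 1.2  0.4 -2.7] w 0.147 g 45.0
 shift shares: cur axes [-0.97  8.23  2.19]  target axes [-0.98  8.23  2.21]  turn shares [-0.01 -0.04 -0.03]
```

Call:
carry_out([
  [0,0,0.5,0,0,0,0],
  [0,0,1,0,0,0,0],
  [0,0,1,0,0,0,0],
  [0,0,1,0,0,0,0],
  [0,-0.1,1,0.1,0,0,0],
  [0,-0.1,1,0.3,0,0,0],
  [0,-0.2,1,0.4,0,0,0],
  [0,-0.2,1,0.4,0,0,0],
])

```text
clock: 16.25
position: [0.5557, 0.3506, 0.1515]
ee_rot: [0.092, -2.883, 0.012]
force: [0.2, 0.5, -3.1]
width: 0.146
gripper_force: 45.0
```

Call:
carry_out([
  [0,-0.1,0.5,0.4,0,0,0],
  [0,-0.1,0.2,0.4,0,0,0],
  [0,-0.1,0,0.2,0,0,0],
  [0,0,0,0,0,0,0],
  [0,0,0,0,0,0,0],
])

```text
clock: 16.75
position: [0.5569, 0.3649, 0.1261]
ee_rot: [0.088, -2.882, 0.014]
force: [-0.7, -0.3, -2.6]
width: 0.146
gripper_force: 45.0
```

```bash
cat > lid.py <<'E'
from h import *
from cell import arm
s=arm.observe(); print(s["joints"].round(2))
p,R=place(.03); delta(s,p,R)
R0=Ro.from_rotvec(s["ee_rot"]).as_matrix(); o=R0@OT+s["position"]; print("expected lid origin",o.round(4))
for n in("top","scene"):
    d=arm.get_image(n); np.savez(n+"L.npz",**d); q=cloud(d).reshape(-1,3)
    a=q[(abs(q[:,0]-o[0])<.085)&(abs(q[:,1]-o[1])<.1)&(abs(q[:,2]-o[2]-.004)<.005)]
    c=a.mean(0); A=np.c_[a[:,:2]-c[:2],np.ones(len(a))]; f=np.linalg.lstsq(A,a[:,2],rcond=None)[0]
    print(n,len(a),"z",f[2].round(4),"slope deg",np.degrees(f[:2]).round(2))
    for th in(3.1,3.7,4.3):
        t=np.radians(th); b=(a[:,:2]-TRAY[:2])@np.array([[np.cos(t),-np.sin(t)],[np.sin(t),np.cos(t)]])
        print("  ",th,"tray frame lo/hi",np.percentile(b,[.5,99.5],0).round(4).tolist(),b.min(0).round(4),b.max(0).round(4))
    print("  rect",rect(a))
    r=q[(abs(q[:,0]-TRAY[0])<.1)&(abs(q[:,1]-TRAY[1])<.1)&(q[:,2]>.02)&(q[:,2]<.055)]
E
python3 lid.py
```

```text
[-0.55  0.73 -0.07  1.33 -0.09  1.3   1.06]
t 16.75 pos [0.5569 0.3649 0.1261] F [-0.7 -0.3 -2.6] w 0.146 g 45.0
 shift shares: cur axes [-0.38  0.12  1.27]  target axes [-0.38  0.12  1.27]  turn shares [-0.01  0.   -0.04]
expected lid origin [0.5603 0.3648 0.1127]
top 1249 z 0.1158 slope deg [-0.18  0.03]
   3.1 tray frame lo/hi [[-0.058, -0.0332], [0.0554, 0.0704]] [-0.0585 -0.0369] [0.0575 0.0712]
   3.7 tray frame lo/hi [[-0.058, -0.0327], [0.0561, 0.0703]] [-0.0582 -0.0363] [0.0581 0.0709]
   4.3 tray frame lo/hi [[-0.058, -0.0322], [0.0568, 0.0706]] [-0.0585 -0.0357] [0.0587 0.0711]
  rect (array([560.1, 385.1]), array([116.2, 107.4]), 3.6)
scene 1338 z 0.1176 slope deg [0.07 0.09]
   3.1 tray frame lo/hi [[-0.059, -0.0787], [0.056, 0.0711]] [-0.0594 -0.0798] [0.0581 0.0722]
   3.7 tray frame lo/hi [[-0.0589, -0.0789], [0.0557, 0.071]] [-0.0593 -0.0796] [0.0574 0.0726]
   4.3 tray frame lo/hi [[-0.0589, -0.079], [0.0555, 0.0711]] [-0.0601 -0.0794] [0.0566 0.0729]
  rect (array([560.4, 364.2]), array([116.7, 152.1]), 3.7)
```

Call:
carry_out([
  [0,-0.15,0.15,0.4,0,0,0],
  [0,-0.14,0,0.5,0,0,0],
  [0,-0.12,0,0.45,0,0,0],
  [0,-0.08,0,0.3,0,0,0],
  [0,-0.04,0,0.2,0,0,0],
  [0,0,0,0,0,0,0],
  [0,0,0,0,0,0,0],
])

```text
clock: 17.55
position: [0.5569, 0.3703, 0.0779]
ee_rot: [0.09, -2.882, 0.013]
force: [0.1, -1.0, -2.4]
width: 0.147
gripper_force: 45.0
```

```bash
python3 lid.py; python3 - <<'E'
from h import *
d=dict(np.load("sceneL.npz")); cv2.imwrite("pics/s5.png",cv2.resize(d["pixels"][110:240,150:320],(785,600),interpolation=cv2.INTER_CUBIC)[:,:,::-1])
E
```

```text
[-0.56  0.78 -0.07  1.36 -0.09  1.22  1.06]
t 17.55 pos [0.5569 0.3703 0.0779] F [ 0.1 -1.  -2.4] w 0.147 g 45.0
 shift shares: cur axes [ 0.12 -0.1  -0.59]  target axes [ 0.12 -0.1  -0.59]  turn shares [-0.   -0.   -0.02]
expected lid origin [0.5603 0.3702 0.0645]
top 1168 z 0.0678 slope deg [ 0.01 -0.13]
   3.1 tray frame lo/hi [[-0.0579, -0.0272], [0.0562, 0.0757]] [-0.0582 -0.0313] [0.057  0.0767]
   3.7 tray frame lo/hi [[-0.0575, -0.0267], [0.0569, 0.0759]] [-0.0579 -0.0308] [0.0578 0.0764]
   4.3 tray frame lo/hi [[-0.0575, -0.0262], [0.0576, 0.0761]] [-0.0581 -0.0302] [0.0586 0.0769]
  rect (array([559.6, 390.4]), array([115.6, 107.1]), 3.6)
scene 1267 z 0.0694 slope deg [-0.01  0.06]
   3.1 tray frame lo/hi [[-0.0583, -0.0736], [0.057, 0.076]] [-0.0592 -0.0744] [0.0597 0.0797]
   3.7 tray frame lo/hi [[-0.0581, -0.0737], [0.0565, 0.0764]] [-0.0591 -0.0748] [0.0592 0.0796]
   4.3 tray frame lo/hi [[-0.0584, -0.0734], [0.0562, 0.0766]] [-0.0595 -0.0753] [0.0588 0.0794]
  rect (array([561.4, 370.4]), array([118.4, 154.2]), 3.4)
```

View pics/s5.png

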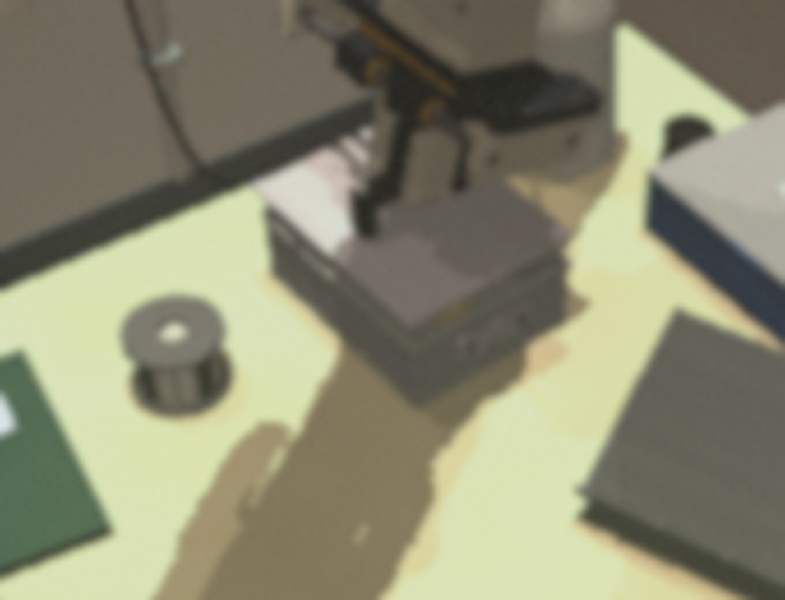

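The lid hovers level over the tray at about (430,250), with its flange just above the rim and its yaw matching. It sits about 1.8 mm too far in +y, so I'll correct that and lower in small steps, watching the force.

Call:
carry_out([
  [0,-0.04,-0.08,0.08,0,0,0],
  [0,-0.02,0,0.08,0,0,0],
  [0,-0.02,0,0.08,0,0,0],
  [0,0,0,0,0,0,0],
  [0,0,0,0,0,0,0],
])

```text
clock: 18.15
position: [0.5572, 0.3682, 0.0714]
ee_rot: [0.09, -2.882, 0.013]
force: [0.3, 0.9, -2.8]
width: 0.148
gripper_force: 45.0
```

```bash
python3 lid.py
```

```text
[-0.55  0.79 -0.07  1.37 -0.09  1.21  1.06]
t 18.15 pos [0.5572 0.3682 0.0714] F [ 0.3  0.9 -2.8] w 0.148 g 45.0
 shift shares: cur axes [ 0.2  -0.02 -0.84]  target axes [ 0.2  -0.02 -0.84]  turn shares [-0.   -0.   -0.02]
expected lid origin [0.5606 0.3681 0.058 ]
top 1159 z 0.0612 slope deg [-0.16 -0.01]
   3.1 tray frame lo/hi [[-0.0577, -0.0312], [0.0558, 0.0738]] [-0.058  -0.0367] [0.0568 0.0746]
   3.7 tray frame lo/hi [[-0.0573, -0.0306], [0.0564, 0.0737]] [-0.0577 -0.0361] [0.0576 0.0745]
   4.3 tray frame lo/hi [[-0.0574, -0.03], [0.0571, 0.0738]] [-0.0578 -0.0355] [0.0584 0.0744]
  rect (array([560., 387.]), array([115.4, 110.5]), 3.8)
scene 1263 z 0.0627 slope deg [0.07 0.03]
   3.1 tray frame lo/hi [[-0.0585, -0.0756], [0.057, 0.0737]] [-0.0588 -0.0767] [0.0583 0.0759]
   3.7 tray frame lo/hi [[-0.0582, -0.0756], [0.0566, 0.074]] [-0.0595 -0.0763] [0.0577 0.0764]
   4.3 tray frame lo/hi [[-0.0584, -0.0754], [0.0563, 0.0742]] [-0.0603 -0.0769] [0.057 0.077]
  rect (array([560.8, 367.5]), array([117. , 152.6]), 3.3)
```

It's centred to within about 1 mm. Next I'll lower it gently.

Call:
carry_out([
  [0,-0.03,0,0.06,0,0,0],
  [0,-0.02,0,0.06,0,0,0],
  [0,-0.02,0,0.06,0,0,0],
  [0,0,0,0,0,0,0],
])

```text
clock: 18.65
position: [0.5576, 0.3681, 0.0663]
ee_rot: [0.09, -2.881, 0.013]
force: [0.8, 0.0, -3.0]
width: 0.145
gripper_force: 45.0
```

Call:
carry_out([
  [0,-0.02,0,0.06,0,0,0],
  [0,-0.01,0,0.04,0,0,0],
  [0,0,0,0,0,0,0],
])

```text
clock: 18.95
position: [0.5579, 0.3682, 0.064]
ee_rot: [0.09, -2.882, 0.013]
force: [-0.4, 0.1, -2.4]
width: 0.151
gripper_force: 45.0
```

Call:
carry_out([
  [0,-0.01,0,0.03,0,0,0],
  [0,0,0,0.03,0,0,0],
  [0,0,0,0,0,0,0],
  [0,0,0,0,0,0,0],
])

```text
clock: 19.35
position: [0.5579, 0.3683, 0.0639]
ee_rot: [0.09, -2.882, 0.012]
force: [-0.5, -2.5, 7.0]
width: 0.147
gripper_force: 45.0
```

```bash
python3 lid.py | grep -v "3.1\|4.3"
```

```text
[-0.55  0.79 -0.07  1.37 -0.09  1.2   1.07]
t 19.35 pos [0.5579 0.3683 0.0639] F [-0.5 -2.5  7. ] w 0.147 g 45.0
 shift shares: cur axes [ 0.3  -0.02 -1.12]  target axes [ 0.3  -0.02 -1.12]  turn shares [ 0.    0.   -0.02]
expected lid origin [0.5613 0.3682 0.0504]
top 1167 z 0.0537 slope deg [ 0.13 -0.15]
   3.7 tray frame lo/hi [[-0.0569, -0.033], [0.0581, 0.0737]] [-0.0574 -0.0354] [0.059  0.0742]
  rect (array([561. , 387.4]), array([116.5, 109.4]), 4.0)
scene 1292 z 0.0549 slope deg [0.38 0.16]
   3.7 tray frame lo/hi [[-0.058, -0.0758], [0.0571, 0.0743]] [-0.0585 -0.0766] [0.0588 0.0761]
  rect (array([561.4, 367.6]), array([117.3, 152.6]), 3.6)
```

The plate sits at rim height and level, so I'll release it and back out along the fingers.

Call:
carry_out([
  [0.18,0,0,0,0,0,0],
  [0.25,0,0,0,0,0,0],
  [0.35,0,0,0,0,0,0],
  [0.45,0,0,0,0,0,0],
  [0.5,0,0,-0.2,0,0,0],
  [0.5,0,0,-0.6,0,0,0],
  [0.5,0,0,-1,0,0,0],
  [0.5,0,0,-1,0,0,0],
], squeeze=10)

```text
clock: 20.25
position: [0.5757, 0.3693, 0.1311]
ee_rot: [0.09, -2.881, 0.013]
force: [0.6, 0.0, 0.4]
width: 0.499
gripper_force: 0.0
```

Call:
carry_out([
  [0.5,0,-0.5,-1,0,0,0],
  [0.5,0,-1,-0.5,0,0,0],
  [0.5,0,-1,-0.2,0,0,0],
  [0.5,0,-1,0,0,0,0],
  [0.5,0,-1,0,0,0,0],
  [0.5,0,-1,0,0,0,0],
  [0.5,0,-1,0,0,0,0],
  [0.5,0,0,0,0,0,0],
])

```text
clock: 21.05
position: [0.5972, 0.2, 0.1707]
ee_rot: [0.079, -2.881, 0.019]
force: [0.1, -0.9, 0.4]
width: 0.499
gripper_force: 0.0
```

```bash
python3 - <<'E'
from h import *
from cell import arm
s=arm.observe(); print(s["clock"],s["position"].round(3),s["force"].round(1)); o=TRAY
for n in("top","scene"):
    d=arm.get_image(n); q=cloud(d).reshape(-1,3)
    a=q[(abs(q[:,0]-o[0])<.085)&(abs(q[:,1]-o[1])<.1)&(abs(q[:,2]-.0545)<.006)]
    c=a.mean(0); A=np.c_[a[:,:2]-c[:2],np.ones(len(a))]; f=np.linalg.lstsq(A,a[:,2],rcond=None)[0]
    print(n,len(a),"z",f[2].round(4),"slope deg",np.degrees(f[:2]).round(2),rect(a))
cv2.imwrite("pics/s6.png",cv2.resize(d["pixels"][110:310,150:350],(600,600),interpolation=cv2.INTER_CUBIC)[:,:,::-1])
E
```

```text
21.05 [0.597 0.2   0.171] [ 0.1 -0.9  0.4]
top 3564 z 0.0537 slope deg [0.07 0.02] (array([562.4, 367.1]), array([117.1, 150.1]), 3.6)
scene 1543 z 0.055 slope deg [0.27 0.13] (array([561.2, 367.1]), array([119.1, 152.9]), 4.2)
```

View pics/s6.png

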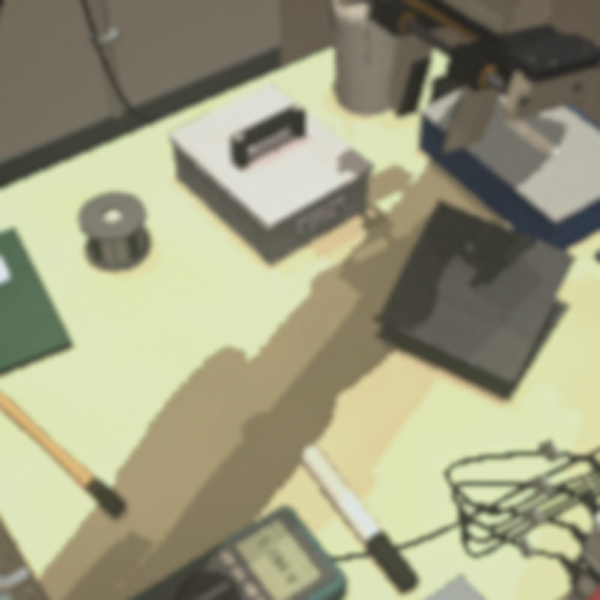

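The picture shows the lid flat on the tray at about (270,155). The spool at (115,230) and the marker at (360,520) haven't moved, and the gripper is clear of everything. I'll hand the job in.

```bash
python3 -c "
from cell import arm
print(arm.sign_off())"
```

```text
the job is handed in; nothing more can be done
None
```

The syringe lies on the tray floor, the lid sits level and fully home on the tray, the marker and spool are untouched, and I handed the job in at about 21 s; no verdict was returned.

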